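# Step the well plate under the needle

### The arm

A 6-joint arm with a two-finger parallel gripper is mounted at the origin on a cart in front of the work surface, level with it; the furniture and walls round the work are solid. World frame = base frame: x ahead of the robot, y to its left, z up, the work surface at z = 0. Lengths are in m, angles in rad, forces in N, time in s.
With the tool pointing down it reaches from about 0.375 to 0.9 m from the base axis. Payload 3.1 kg.
Tool frame: the origin (TCP) lies between the finger pads; the fingertips stand 17 mm ahead of it and the grasp point (between the pads) lies 2 mm behind it (robot.nose_length is the distance from the TCP to the fingertips, in m); z points along the fingers, y is the line along which they close (so a half turn about z gives the same grasp; the last joint's range is limited). The gripper opens to 87 mm and grips with 3 to 60 N. Pads are 19 mm wide; open, the fingers measure 117 mm over their backs; the gripper's body (75 mm by 190 mm) begins 51 mm behind the grasp point.
Start: joints at [-1.415, 0.527, 1.433, -0, 1.181, -0.178], TCP at [0.205, -0.59, 0.24] pointing down, gripper open.
Joint ranges: [-3.08, 3.08], [-0.75, 2.2], [0.22, 2.44], [-1.43, 4.57], [0, 2.65], [-2.85, 2.85]. Speed limits (rad/s): [2.79, 2.79, 3.14, 3.14, 3.14, 3.14].

### API

Orientations are given as a unit quaternion [x, y, z, w].
In Python, from rig import robot, cams gives the robot as it stands.
- The arm moves only by the shell command python3 -m pendant 'ROWS' [FORCE]. ROWS is JSON, a list of rows, each an object with "jaw": the opening, from 0 (shut) to 1 (fully open); "linear": the shift along the tool's x, y, z in cm, a list of three; "twist": the turn about the tool's z in degrees. A call has 1 to 12 rows; each row shifts and turns the commanded pose from where the row before left it, along the tool's axes as they then stand; what a row does not reach is not made up. A row lasts 1/12 s, in which the tool goes at most 41.7 mm and 7.16 degrees, less where a joint would pass 70% of its speed; a pose out of reach is approached as far as the arm can. A call is refused whole if a number of a shift passes 4.17 or a number of a turn 7.16, either way. A call with a gripper value outside its range is refused whole. The fingers move at their own pace and stop on an object; FORCE is the grip in N (left out, the last holds). Time passes only in rows, so rows that do not move let the fingers close. It gives the time, the measured TCP pose, the force, the opening and the grip force at its end, in the units of the state.
- robot.get_obs(): the state, without advancing time (a new reading comes with each control period).
- cams.camera(name): name is "side" or "top"; returns a dict with "color" (420x560x3 uint8, blue, green, red), "depth" (420x560 float32, m along the optical axis (not along the pixel's ray), 0 where there is no reading), "fov_y" (degrees; the focal length in pixels is half the picture's height over the tangent of half this angle, whatever the lens; pixels are square), "cx", "cy" (the principal point, pixels), "view" (4x4, takes a point from world to camera coordinates). Camera axes: x right, y down, z forward; pixel columns grow to the right and rows downward; lengths in m; the calibration is good to about 2 mm. A picture is of the moment at which its call begins.
- robot.hand_in(): hands the job in; it is judged then, once.
The state is a dict: "time": time; "q": joint angles; "joint_velocities": joint speeds; "joint_torque": joint torques, N m; "position": TCP position; "tool_rot": TCP orientation; "ft_force": force on the tool from outside, world axes, zero at the start; "moment": the same for the moment, N m; "grip_width": finger opening in m; "grip_force": force on a finger pad.
Only numpy, scipy, OpenCV 4.12 (cv2) and the standard library are available. Lean on these libraries where they do the work, as an engineer would, in place of code of your own. Each camera call takes 0.05 s, during which the arm holds its last target. There are 200 camera calls.

### The job

Move the white well plate on its slides by its black knob: first bring the large round well centrally under the tip of the fixed needle and stop there for about two seconds. Then step on until the square well is centrally under the needle tip, and let go of the knob, leaving the plate there. Come in from the robot's side of the worktop: bottles in a bath and an analyser stand tall between the robot's right and the plate.

Things in the scene. Friction and masses are not known exactly. Their poses are not given: they have to be found in the camera images.
- needle_tip (a point): Tip of the fixed needle, pointing straight down, 52 mm above the worktop and 8 mm above the plate. It hangs from a level 9 mm rod (axis 85 mm above the worktop; needle head up to 100 mm) coming from a fixed stand left of the stage, its 110 mm tall post 160 mm from the needle. The stand's place differs between starts. Axes: x, y along the slides (+y to the post), z up.
- large_round_well (a point): Centre, on the top face (44 mm above the worktop), of the 30 mm round well, the largest round one of four in the white 116 x 120 mm plate. The plate rides on two crossed slides: it shifts level along its x and y (total 90 and 104 mm), also diagonally, never turns or lifts, drags with about 1 N and stays where left. Both wells reach the needle. Axes: x, y along the slides, z up.
- square_well (a point): Centre, on the top face (44 mm above the worktop), of the only square well, 26 mm wide, diagonally opposite the large round well in the same plate (52 mm nearer the robot and 64 mm farther right along the slides). The other two wells are 12 mm round ones. Axes as for the large round well.
- knob_top (a point): Centre of the top, 84 mm above the worktop, of the black upright knob fixed on a tongue at the plate's right side: a round 16 mm post, clear for 34 mm below the top, then an 8 mm high flared foot (26 mm wide) on the tongue's top at 42 mm. It moves with the plate. Nothing stands within 50 mm of it above the tongue. Axes: x, y along the slides, z up.

How it is judged:
On the way:
1. the large round well stays under the needle tip (within 12 mm) for a second (horizontal distance between large_round_well and needle_tip below 0.012 m), for 1 s.
At the end, for the whole second after the job is handed in: after the large round well has stood under the needle tip, the centre of the square well is within 12 mm (horizontally) of the needle tip and stays there with the knob released (horizontal distance between square_well and needle_tip below 0.012 m); the robot touches nothing.
It also fails if it takes over 42 s, if anything falls off the work surface, if the arm or the gripper's body presses on something with over 40 N, if the wrist force passes 120 N, or if a joint passes its speed limit or range.

## Working session

There is one attempt and no reset: what is moved stays moved. The work goes in short steps, Python scripts to look and compute and a shell command to move; the robot and the scene stay as the last step left them, time stands still between calls to the robot, and variables do not carry over. Pictures are saved under pics/ and viewed, at most 10 in all, crops included, and the job is handed in when it is done.

```bash
mkdir -p pics
cat > h.py <<'E'
import numpy as np, cv2
from rig import robot, cams
def snap(n,f=None):
    d=cams.camera(n)
    if f: cv2.imwrite(f'pics/{f}.png',d['color'])
    return d
def ray(d,u,v):
    F=210/np.tan(np.radians(d['fov_y'])/2); V=np.array(d['view'])
    r=V[:3,:3].T@np.array([(u-d['cx'])/F,(v-d['cy'])/F,1]); return -V[:3,:3].T@V[:3,3], r
def onz(d,u,v,z):
    o,r=ray(d,u,v); return o+r*(z-o[2])/r[2]
def dep(d,u,v):
    o,r=ray(d,u,v); return o+r*d['depth'][int(round(v)),int(round(u))]
def proj(d,p):
    F=210/np.tan(np.radians(d['fov_y'])/2); V=np.array(d['view']); c=V[:3,:3]@p+V[:3,3]
    return F*c[0]/c[2]+d['cx'],F*c[1]/c[2]+d['cy']
E
python3 - <<'E'
from h import *
import pickle
a=snap('top','t0');b=snap('side','s0');pickle.dump((a,b),open('d0.pkl','wb'))
o=robot.get_obs();print(o['time'],o['position'],o['tool_rot'],o['grip_width'])
for d in(a,b):print(np.array(d['view']).round(3),d['fov_y'],d['cx'],d['cy'])
E
```

```text
0.1 [ 0.2047013  -0.58986638  0.23866797] [ 9.86101226e-01  1.66142761e-01 -2.90737235e-07 -9.76682774e-04] 0.08725839167839175
[[-0.045 -0.999 -0.001  0.314]
 [-0.978  0.044 -0.202  0.545]
 [ 0.201 -0.008 -0.979  0.852]
 [ 0.     0.     0.     1.   ]] 53.40175096154087 285.14462063739154 223.55179738542077
[[-0.834 -0.551  0.022  0.626]
 [-0.293  0.41  -0.864  0.137]
 [ 0.467 -0.727 -0.503  0.846]
 [ 0.     0.     0.     1.   ]] 44.79330024297265 269.63763564416024 200.74781238581545
```

View pics/t0.png

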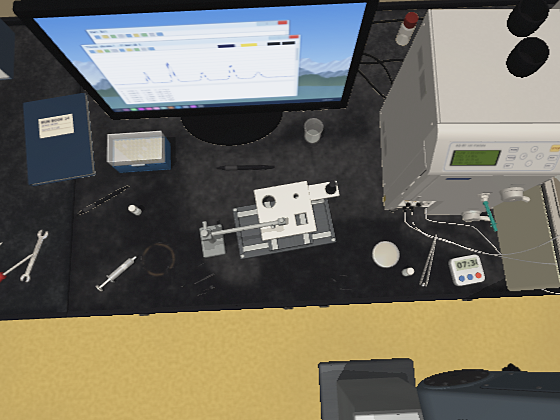

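View pics/s0.png

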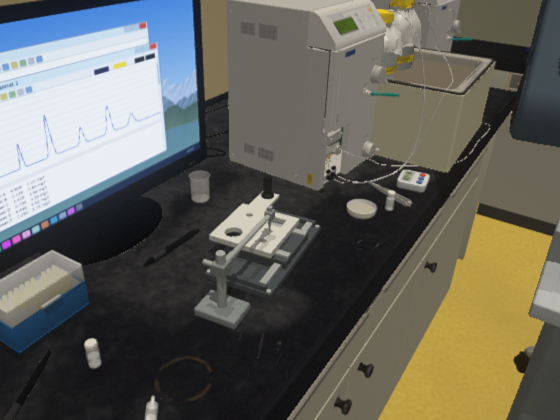

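The top view shows the plate at about (285,210), the knob at (333,187), the round well at (268,201) and the needle head near (285,222). The side view shows the same things, with the knob at (268,185). I'll enlarge both.

Run:
```python
import cv2
a=cv2.imread('pics/t0.png')[165:265,190:350];cv2.imwrite('pics/t0c.png',cv2.resize(a,None,fx=5,fy=5,interpolation=cv2.INTER_CUBIC))
a=cv2.imread('pics/s0.png')[165:285,190:330];cv2.imwrite('pics/s0c.png',cv2.resize(a,None,fx=5,fy=5,interpolation=cv2.INTER_CUBIC))
```

```text
(no output)
```

View pics/t0c.png

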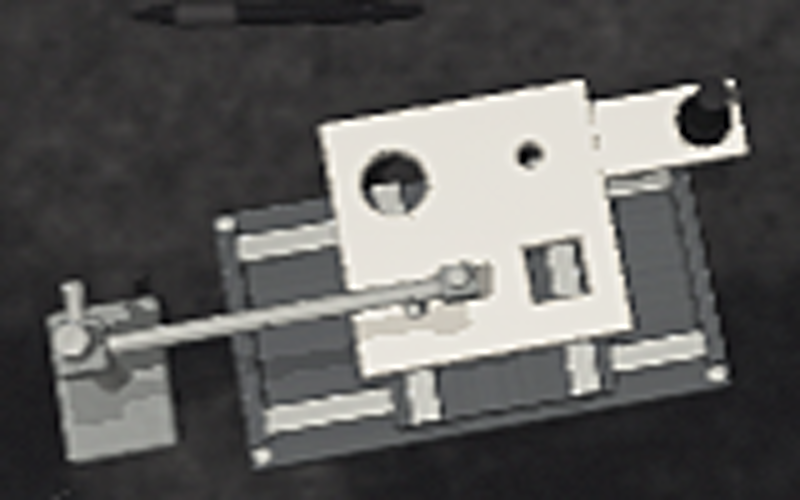

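View pics/s0c.png

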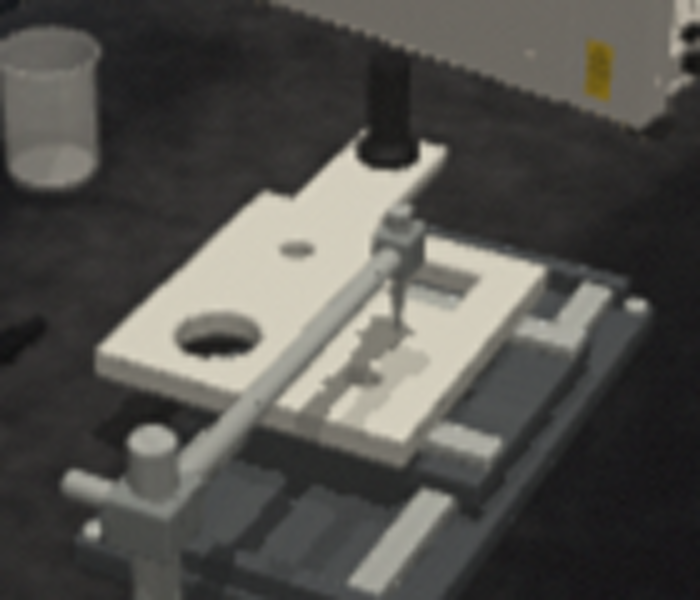

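The top crop gives the round well at (395,182), the square well at (558,271), the knob foot at (704,118), the needle head at (458,275), and plate corners at (320,125), (585,82), (632,328) and (365,377). In the side crop the tip is at (399,330), the round well at (218,336) and the knob foot at (388,150).

Run:
```python
from h import *
import pickle
a,b=pickle.load(open('d0.pkl','rb'))
T=lambda u,v,z:onz(a,u/5+190-.4,v/5+165-.4,z)
S=lambda u,v,z:onz(b,u/5+190-.4,v/5+165-.4,z)
c=[T(*p,.044) for p in[(320,125),(585,82),(632,328),(365,377)]]
for i in range(4):
    e=c[(i+1)%4]-c[i];print('edge',c[i].round(4),np.linalg.norm(e).round(4),np.degrees(np.arctan2(e[1],e[0])).round(1))
r=T(395,182,.044);s=T(558,271,.044);print('round',r,S(218,336,.044));print('sq',s,'d',np.linalg.norm(r-s))
print('knobfoot',T(704,118,.048),S(388,150,.048)); print('knobtop?',T(708,95,.084))
print('headtop',T(458,275,.1),'tip side',S(399,330,.052))
for d in(a,b): print(dep(d,*( (704/5+189.6,118/5+164.6) if d is a else (388/5+189.6,100/5+164.6))))
print('rodpost',T(77,340,.11))
```

```text
edge [0.6413 0.3563 0.044 ] 0.1206 -83.0
edge [0.656  0.2366 0.044 ] 0.1143 -172.8
edge [0.5426 0.2222 0.044 ] 0.119 98.0
edge [0.5261 0.34   0.044 ] 0.1163 8.0
round [0.61342815 0.32369313 0.044     ] [0.61171982 0.32539838 0.044     ]
sq [0.56965186 0.253317   0.044     ] d 0.0828804156807868
knobfoot [0.63561257 0.18476105 0.048     ] [0.6321632  0.18970007 0.048     ]
knobtop? [0.63532386 0.18686576 0.084     ]
headtop [0.55774683 0.29745411 0.1       ] tip side [0.5566057  0.29658931 0.052     ]
[0.63074286 0.18686046 0.06477855]
[0.63261103 0.18978909 0.06973825]
rodpost [0.53557384 0.45326545 0.11      ]
```

Run:
```python
from h import *
import pickle
for d in pickle.load(open('d0.pkl','rb')):
    D=d['depth'];v,u=np.nonzero(D>0);o,r=ray(d,0,0);F=210/np.tan(np.radians(d['fov_y'])/2)
    V=np.array(d['view']);P=(np.stack([(u-d['cx'])/F,(v-d['cy'])/F,np.ones(len(u))],1)*D[v,u][:,None])@V[:3,:3]+o
    for z in(.12,.2,.3):
        print('z>',z)
        for y0 in np.arange(-.7,.5,.1):
            m=(P[:,2]>z)&(P[:,1]>y0)&(P[:,1]<y0+.1)&(P[:,0]>0.05)
            if m.sum()>5:print(round(y0,1),m.sum(),P[m].min(0).round(3),P[m].max(0).round(3))
    m=(P[:,2]>.12)&(P[:,0]<.72)&(P[:,0]>.3);print('left extent',P[m][:,1].max())
```

```text
z> 0.12
-0.3 858 [ 0.394 -0.282  0.121] [ 0.961 -0.2    0.213]
-0.2 6676 [ 0.398 -0.2    0.12 ] [ 0.823 -0.1    0.404]
-0.1 14365 [ 0.264 -0.1    0.12 ] [ 0.829 -0.     0.454]
-0.0 18372 [0.204 0.    0.12 ] [0.833 0.1   0.457]
0.1 3433 [0.238 0.1   0.12 ] [0.833 0.2   0.401]
0.2 5266 [0.822 0.2   0.12 ] [0.833 0.3   0.407]
0.3 5514 [0.821 0.3   0.12 ] [0.832 0.4   0.411]
0.4 5743 [0.82 0.4  0.12] [0.831 0.5   0.412]
z> 0.2
-0.3 27 [ 0.941 -0.281  0.2  ] [ 0.961 -0.277  0.213]
-0.2 4224 [ 0.481 -0.199  0.2  ] [ 0.823 -0.1    0.404]
-0.1 13710 [ 0.264 -0.1    0.2  ] [ 0.829 -0.     0.454]
-0.0 16734 [0.204 0.    0.2  ] [0.833 0.1   0.457]
0.1 2776 [0.238 0.1   0.2  ] [0.833 0.2   0.401]
0.2 4272 [0.822 0.2   0.2  ] [0.833 0.3   0.407]
0.3 4517 [0.821 0.3   0.2  ] [0.831 0.4   0.411]
0.4 4750 [0.82 0.4  0.2 ] [0.831 0.5   0.412]
z> 0.3
-0.2 3505 [ 0.568 -0.157  0.3  ] [ 0.823 -0.1    0.404]
-0.1 12609 [ 0.264 -0.1    0.3  ] [ 0.829 -0.     0.454]
-0.0 12784 [0.212 0.    0.3  ] [0.833 0.095 0.457]
0.1 1608 [0.823 0.134 0.3  ] [0.833 0.2   0.401]
0.2 2558 [0.822 0.2   0.3  ] [0.832 0.3   
[... 1370 characters left out ...]
4 [0.82 0.4  0.2 ] [0.839 0.5   0.411]
z> 0.3
-0.7 38 [ 0.586 -0.697  0.3  ] [ 0.595 -0.602  0.311]
-0.6 130 [ 0.589 -0.6    0.3  ] [ 0.744 -0.561  0.316]
-0.5 81 [ 0.517 -0.478  0.3  ] [ 0.664 -0.4    0.335]
-0.4 328 [ 0.531 -0.4    0.3  ] [ 0.66  -0.32   0.346]
-0.3 197 [ 0.534 -0.296  0.3  ] [ 1.134 -0.222  0.328]
-0.2 479 [ 0.568 -0.157  0.3  ] [ 0.639 -0.1    0.367]
-0.1 1499 [ 0.267 -0.1    0.3  ] [ 0.749 -0.     0.415]
-0.0 7586 [0.206 0.    0.3  ] [0.834 0.095 0.42 ]
0.1 1115 [0.823 0.132 0.3  ] [0.835 0.2   0.381]
0.2 2221 [0.825 0.2   0.3  ] [1.136 0.3   0.393]
0.3 3339 [0.82 0.3  0.3 ] [1.135 0.4   0.405]
0.4 4899 [0.82 0.4  0.3 ] [0.839 0.5   0.411]
left extent 0.0636311364164992
```

```bash
python3 -m pendant '[{"jaw":1,"linear":[0,-3.7,0],"twist":0},{"jaw":1,"linear":[0,-3.7,0],"twist":0},{"jaw":1,"linear":[0,-3.7,0],"twist":0},{"jaw":1,"linear":[0,-3.7,0],"twist":0},{"jaw":1,"linear":[0,-3.7,0],"twist":0},{"jaw":1,"linear":[0,-3,0],"twist":0}]' 20
python3 -m pendant '[{"jaw":1,"linear":[3.8,0,0],"twist":-5.4},{"jaw":1,"linear":[3.8,0,0],"twist":-5.4},{"jaw":1,"linear":[3.8,0,0],"twist":-5.4},{"jaw":1,"linear":[3.8,0,0],"twist":-5.4},{"jaw":1,"linear":[3.8,0,0],"twist":-5.4},{"jaw":1,"linear":[3.8,0,0],"twist":-5.4},{"jaw":1,"linear":[3.8,0,0],"twist":-5.4},{"jaw":1,"linear":[3.8,0,0],"twist":-5.4}]'
```

```text
time: 0.6
position: [0.1338, -0.3838, 0.239]
tool_rot: [0.986, 0.166, 0.0, -0.001]
ft_force: [0.6, 0.0, 1.1]
grip_width: 0.087
grip_force: 0.0
time: 1.27
position: [0.3697, -0.2033, 0.2395]
tool_rot: [0.855, 0.519, 0.0, 0.0]
ft_force: [0.6, -0.3, -0.3]
grip_width: 0.0875
grip_force: 0.0
```

Run:
```python
from h import *
import pickle
for d in pickle.load(open('d0.pkl','rb')):
    D=d['depth'];v,u=np.nonzero(D>0);o,r=ray(d,0,0);F=210/np.tan(np.radians(d['fov_y'])/2)
    V=np.array(d['view']);P=(np.stack([(u-d['cx'])/F,(v-d['cy'])/F,np.ones(len(u))],1)*D[v,u][:,None])@V[:3,:3]+o
    m=(P[:,2]>.12)&(P[:,0]>.4)&(P[:,0]<.8)&(P[:,1]>-.1)
    for y in np.arange(-.1,.15,.03):
        k=m&(P[:,1]>y)&(P[:,1]<y+.03)
        if k.any():print(y.round(2),P[k].min(0).round(3),P[k].max(0).round(3))
```

```text
-0.1 [ 0.498 -0.1    0.121] [ 0.796 -0.07   0.405]
-0.07 [ 0.57 -0.07  0.12] [ 0.8   -0.04   0.405]
-0.04 [ 0.571 -0.04   0.12 ] [ 0.8   -0.01   0.368]
-0.01 [ 0.572 -0.01   0.122] [0.8   0.02  0.369]
0.02 [0.573 0.02  0.121] [0.8   0.05  0.369]
0.05 [0.576 0.05  0.12 ] [0.8   0.062 0.368]
-0.1 [ 0.5  -0.1   0.12] [ 0.673 -0.07   0.367]
-0.07 [ 0.569 -0.07   0.12 ] [ 0.705 -0.04   0.367]
-0.04 [ 0.571 -0.04   0.12 ] [ 0.737 -0.01   0.367]
-0.01 [ 0.572 -0.01   0.12 ] [0.772 0.02  0.367]
0.02 [0.573 0.02  0.12 ] [0.8   0.05  0.367]
0.05 [0.576 0.05  0.12 ] [0.8   0.064 0.367]
```

```bash
python3 -m pendant '[{"jaw":1,"linear":[4,0,0],"twist":-5.4},{"jaw":1,"linear":[4,0,0],"twist":-5.4},{"jaw":1,"linear":[4,0,0],"twist":-5.4},{"jaw":1,"linear":[4,0,0],"twist":-5.4},{"jaw":1,"linear":[4,0,0],"twist":-5.4},{"jaw":1,"linear":[4,0,0],"twist":-5.4},{"jaw":1,"linear":[4,0,0],"twist":-5.4},{"jaw":1,"linear":[4,0,0],"twist":-5.4},{"jaw":1,"linear":[4,0,0],"twist":-5.4},{"jaw":1,"linear":[0,0,0],"twist":0},{"jaw":1,"linear":[0,0,0],"twist":0}]'
cat >> h.py <<'E'
def cm(dx,dy,dz=0):
    from scipy.spatial.transform import Rotation as R
    o=robot.get_obs(); r=R.from_quat(o['tool_rot'])
    return (r.inv().apply([dx,dy,dz])*100).round(2)
def goto(x,y,z):
    p=np.array(robot.get_obs()['position']); return cm(*(np.array([x,y,z])-p))
E
python3 -c "
from h import *
print(goto(.634,.187,.15),robot.get_obs()['q'])"
```

```text
time: 2.18
position: [0.404, 0.145, 0.2393]
tool_rot: [0.565, 0.825, -0.0, -0.0]
ft_force: [-0.7, -0.9, 0.9]
grip_width: 0.0867
grip_force: 0.0
[-4.41 22.97  8.91] [ 8.31257584e-02  2.65335401e-01  1.89966082e+00 -2.49352045e-04
  9.77496402e-01 -2.87105577e-01]
```

```bash
python3 -c "
from h import *
a=snap('top','t1');b=snap('side','s1')
cv2.imwrite('pics/m1.png',cv2.resize(np.hstack([a['color'],b['color']]),(800,300),interpolation=cv2.INTER_AREA))"
```

```text
(no output)
```

View pics/m1.png

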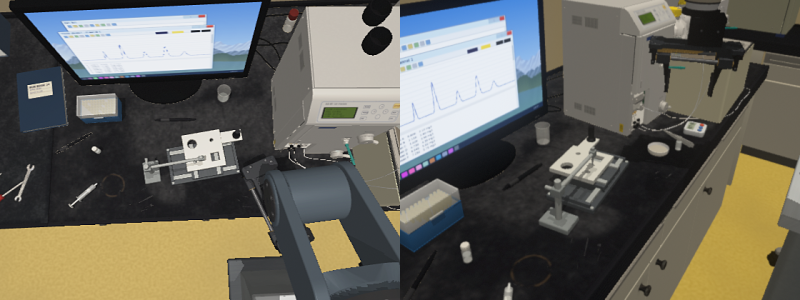

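The gripper is at the bench front and clear. The large elbow is to its right and high. I'll check where the forearm and wrist lie relative to the analyser.

Run:
```python
from h import *
for n in('top','side'):
    d=snap(n)
    D=d['depth'];v,u=np.nonzero(D>0);o,r=ray(d,0,0);F=210/np.tan(np.radians(d['fov_y'])/2)
    V=np.array(d['view']);P=(np.stack([(u-d['cx'])/F,(v-d['cy'])/F,np.ones(len(u))],1)*D[v,u][:,None])@V[:3,:3]+o
    print(n)
    for z in np.arange(.2,.9,.05):
        k=(P[:,2]>z)&(P[:,2]<z+.05)&(P[:,0]<.56)&(P[:,0]>.2)&(P[:,1]>-.1)
        if k.sum()>3:print(z.round(2),k.sum(),P[k].min(0).round(3),P[k].max(0).round(3))
```

```text
top
0.2 24 [ 0.354 -0.1    0.201] [0.557 0.172 0.246]
0.25 53 [0.314 0.148 0.268] [0.472 0.209 0.3  ]
0.3 2206 [0.307 0.078 0.3  ] [0.506 0.211 0.348]
0.35 26 [0.389 0.177 0.38 ] [0.409 0.183 0.392]
0.45 6 [0.396 0.203 0.497] [0.41  0.204 0.5  ]
0.5 3312 [0.304 0.092 0.5  ] [0.45  0.207 0.55 ]
0.55 13071 [0.28  0.086 0.55 ] [0.443 0.205 0.6  ]
0.6 8269 [0.288 0.084 0.6  ] [0.371 0.196 0.65 ]
0.65 820 [0.298 0.12  0.65 ] [0.308 0.163 0.66 ]
side
0.2 243 [ 0.354 -0.093  0.2  ] [0.513 0.174 0.25 ]
0.25 643 [0.313 0.088 0.25 ] [0.493 0.21  0.3  ]
0.3 4079 [0.307 0.079 0.3  ] [0.506 0.212 0.35 ]
0.35 1859 [0.348 0.093 0.35 ] [0.441 0.185 0.4  ]
0.4 863 [0.37  0.116 0.4  ] [0.444 0.182 0.423]
```

The forearm is centred on the TCP line (y 0.085 to 0.205), so it clears the analyser, which ends at y = 0.064. I'll move over the knob, take a look, then lower.

```bash
python3 -m pendant '[{"jaw":1,"linear":[-0.63,3.28,1.27],"twist":0},{"jaw":1,"linear":[-0.63,3.28,1.27],"twist":0},{"jaw":1,"linear":[-0.63,3.28,1.27],"twist":0},{"jaw":1,"linear":[-0.63,3.28,1.27],"twist":0},{"jaw":1,"linear":[-0.63,3.28,1.27],"twist":0},{"jaw":1,"linear":[-0.63,3.28,1.27],"twist":0},{"jaw":1,"linear":[-0.63,3.28,1.27],"twist":0},{"jaw":1,"linear":[0,0,0],"twist":0},{"jaw":1,"linear":[0,0,0],"twist":0}]'
python3 -c "
from h import *
b=snap('side');print(goto(.634,.187,.070))
cv2.imwrite('pics/s2.png',cv2.resize(b['color'][60:290,170:450],None,fx=2.5,fy=2.5,interpolation=cv2.INTER_CUBIC))"
```

```text
time: 3.13
position: [0.6367, 0.1814, 0.1485]
tool_rot: [0.568, 0.823, -0.001, -0.001]
ft_force: [-0.0, -0.3, -0.6]
grip_width: 0.0869
grip_force: 0.0
[0.53 0.09 7.95]
```

View pics/s2.png

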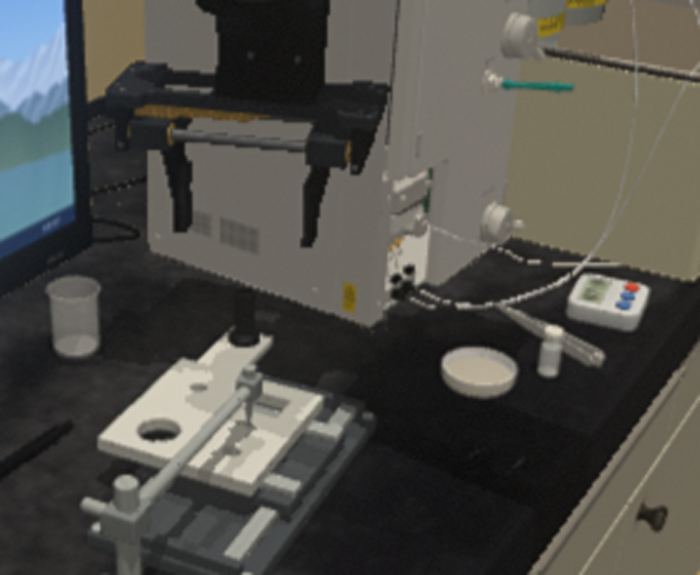

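The open fingers (columns 183 and 308) straddle the knob (245). I'll lower and close.

```bash
python3 -m pendant '[{"jaw":1,"linear":[0.25,0.05,2.6],"twist":0},{"jaw":1,"linear":[0.25,0.05,2.6],"twist":0},{"jaw":1,"linear":[0,0,1.6],"twist":0},{"jaw":1,"linear":[0,0,1.0],"twist":0},{"jaw":0.4,"linear":[0,0,0],"twist":0},{"jaw":0,"linear":[0,0,0],"twist":0},{"jaw":0,"linear":[0,0,0],"twist":0},{"jaw":0,"linear":[0,0,0],"twist":0},{"jaw":0,"linear":[0,0,0],"twist":0},{"jaw":0,"linear":[0,0,0],"twist":0},{"jaw":0,"linear":[0,0,0],"twist":0},{"jaw":0,"linear":[0,0,0],"twist":0}]' 20
python3 -c "
from h import *
print(cm(-.0555,-.0275),cm(.0435,.0703),robot.get_obs()['position'])"
```

```text
time: 4.18
position: [0.6347, 0.189, 0.073]
tool_rot: [0.567, 0.824, 0.0, 0.0]
ft_force: [0.1, -0.1, -0.4]
grip_width: 0.0415
grip_force: 0.0
[-0.59 -6.17 -0.  ] [5.01 6.57 0.  ] [0.63473176 0.18897583 0.07296287]
```

```bash
python3 -m pendant '[{"jaw":0,"linear":[0,0,0],"twist":0},{"jaw":0,"linear":[0,0,0],"twist":0},{"jaw":0,"linear":[0,0,0],"twist":0},{"jaw":0,"linear":[0,0,0],"twist":0},{"jaw":0,"linear":[0,0,0],"twist":0},{"jaw":0,"linear":[0,0,0],"twist":0},{"jaw":0,"linear":[0,0,0],"twist":0},{"jaw":0,"linear":[0,0,0],"twist":0}]' 20
```

```text
time: 4.85
position: [0.6344, 0.1888, 0.0726]
tool_rot: [0.567, 0.824, -0.0, -0.0]
ft_force: [-0.3, 0.5, 0.4]
grip_width: 0.0143
grip_force: 20.0
```

Gripped at 20 N. Dragging the round well to the needle.

```bash
python3 -m pendant '[{"jaw":0,"linear":[-0.06,-0.62,0],"twist":0},{"jaw":0,"linear":[-0.06,-0.62,0],"twist":0},{"jaw":0,"linear":[-0.06,-0.62,0],"twist":0},{"jaw":0,"linear":[-0.06,-0.62,0],"twist":0},{"jaw":0,"linear":[-0.06,-0.62,0],"twist":0},{"jaw":0,"linear":[-0.06,-0.62,0],"twist":0},{"jaw":0,"linear":[-0.06,-0.62,0],"twist":0},{"jaw":0,"linear":[-0.06,-0.62,0],"twist":0},{"jaw":0,"linear":[-0.06,-0.62,0],"twist":0},{"jaw":0,"linear":[-0.06,-0.6,0],"twist":0},{"jaw":0,"linear":[0,0,0],"twist":0},{"jaw":0,"linear":[0,0,0],"twist":0}]'
python3 -c "
from h import *
import pickle
a=snap('top');b=snap('side');pickle.dump((a,b),open('d1.pkl','wb'))
c=[cv2.resize(a['color'][175:265,200:300],(400,360),interpolation=2),cv2.resize(b['color'][190:280,200:300],(400,360),interpolation=2)]
cv2.imwrite('pics/m2.png',np.hstack(c))"
```

```text
time: 5.85
position: [0.5778, 0.1606, 0.0726]
tool_rot: [0.567, 0.824, -0.001, -0.001]
ft_force: [-1.1, -2.3, -1.7]
grip_width: 0.0149
grip_force: 20.0
```

View pics/m2.png

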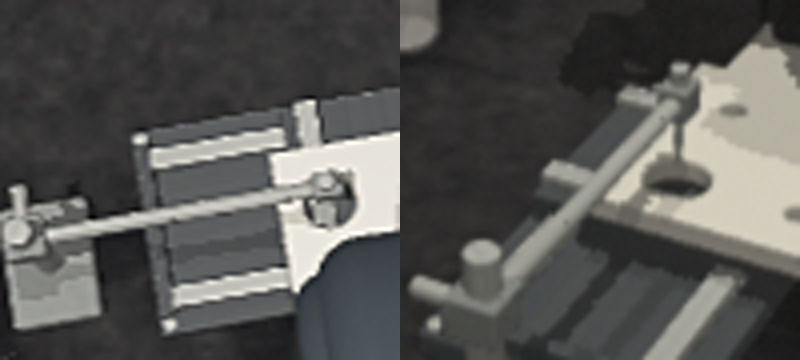

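The side panel shows the tip at (279,160) over the round well, centred at (277,180). In the top panel the well is at about (330,200).

```bash
python3 -c "
from h import *
import pickle
a,b=pickle.load(open('d1.pkl','rb'))
n=onz(b,279/4+199.6,160/4+189.6,.052);r=onz(b,277/4+199.6,180/4+189.6,.044);print(n,r,onz(a,330/4+199.6,200/4+174.6,.044))"
python3 -m pendant '[{"jaw":0,"linear":[0,0,0],"twist":0},{"jaw":0,"linear":[0,0,0],"twist":0},{"jaw":0,"linear":[0,0,0],"twist":0},{"jaw":0,"linear":[0,0,0],"twist":0},{"jaw":0,"linear":[0,0,0],"twist":0},{"jaw":0,"linear":[0,0,0],"twist":0},{"jaw":0,"linear":[0,0,0],"twist":0},{"jaw":0,"linear":[0,0,0],"twist":0},{"jaw":0,"linear":[0,0,0],"twist":0},{"jaw":0,"linear":[0,0,0],"twist":0},{"jaw":0,"linear":[0,0,0],"twist":0},{"jaw":0,"linear":[0,0,0],"twist":0}]'
```

```text
[0.55836829 0.29407486 0.052     ] [0.55709272 0.29723901 0.044     ] [0.55850225 0.29599468 0.044     ]
time: 6.95
position: [0.579, 0.1612, 0.0726]
tool_rot: [0.567, 0.824, -0.0, -0.0]
ft_force: [-0.5, -0.8, -2.2]
grip_width: 0.0147
grip_force: 20.0
```

The well is within about 3 mm. I'll hold another second, then step on.

```bash
python3 -m pendant '[{"jaw":0,"linear":[0,0,0],"twist":0},{"jaw":0,"linear":[0,0,0],"twist":0},{"jaw":0,"linear":[0,0,0],"twist":0},{"jaw":0,"linear":[0,0,0],"twist":0},{"jaw":0,"linear":[0,0,0],"twist":0},{"jaw":0,"linear":[0,0,0],"twist":0},{"jaw":0,"linear":[0,0,0],"twist":0},{"jaw":0,"linear":[0,0,0],"twist":0},{"jaw":0,"linear":[0,0,0],"twist":0},{"jaw":0,"linear":[0,0,0],"twist":0},{"jaw":0,"linear":[0,0,0],"twist":0},{"jaw":0,"linear":[0,0,0],"twist":0}]'
python3 -m pendant '[{"jaw":0,"linear":[0.42,0.54,0],"twist":0},{"jaw":0,"linear":[0.42,0.54,0],"twist":0},{"jaw":0,"linear":[0.42,0.54,0],"twist":0},{"jaw":0,"linear":[0.42,0.54,0],"twist":0},{"jaw":0,"linear":[0.42,0.54,0],"twist":0},{"jaw":0,"linear":[0.42,0.54,0],"twist":0},{"jaw":0,"linear":[0.42,0.54,0],"twist":0},{"jaw":0,"linear":[0.42,0.54,0],"twist":0},{"jaw":0,"linear":[0.42,0.54,0],"twist":0},{"jaw":0,"linear":[0.42,0.54,0],"twist":0},{"jaw":0,"linear":[0.42,0.54,0],"twist":0},{"jaw":0,"linear":[0.42,0.54,0],"twist":0}]'
```

```text
time: 7.95
position: [0.579, 0.1612, 0.0726]
tool_rot: [0.567, 0.824, 0.0, -0.0]
ft_force: [-0.3, -0.6, -2.8]
grip_width: 0.0147
grip_force: 20.0
time: 8.95
position: [0.6219, 0.232, 0.0726]
tool_rot: [0.567, 0.824, -0.0, -0.0]
ft_force: [-1.4, -1.3, -1.8]
grip_width: 0.0147
grip_force: 20.0
```

```bash
python3 -m pendant '[{"jaw":0,"linear":[0,0,0],"twist":0},{"jaw":0,"linear":[0,0,0],"twist":0},{"jaw":0,"linear":[0,0,0],"twist":0}]'
python3 -c "
from h import *
import pickle
a=snap('top');b=snap('side');pickle.dump((a,b),open('d2.pkl','wb'))
c=[cv2.resize(a['color'][175:265,200:300],(400,360),interpolation=2),cv2.resize(b['color'][190:280,200:300],(400,360),interpolation=2)]
cv2.imwrite('pics/m3.png',np.hstack(c))"
```

```text
time: 9.2
position: [0.6222, 0.232, 0.0727]
tool_rot: [0.567, 0.824, 0.001, 0.0]
ft_force: [1.3, 1.3, -3.6]
grip_width: 0.0145
grip_force: 20.0
```

View pics/m3.png

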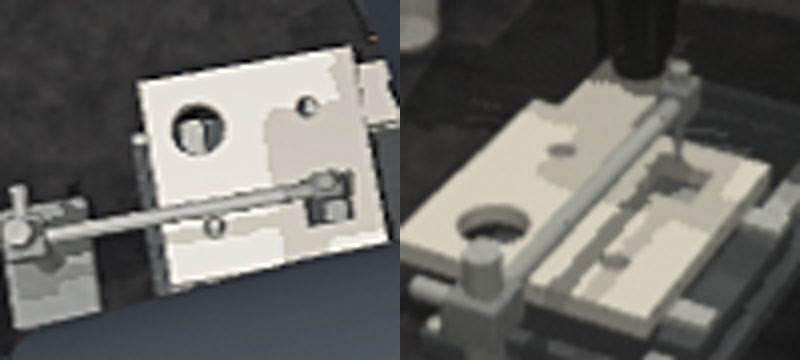

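The square well sits under the needle: it is at about (330,198) in the top panel, with the round well at (198,129). I'll confirm numerically, then release and lift.

```bash
python3 -c "
from h import *
import pickle
a,b=pickle.load(open('d2.pkl','rb'))
r=onz(a,198/4+199.6,129/4+174.6,.044);print(r+np.array([-.0432,-.0702,0]),onz(a,330/4+199.6,198/4+174.6,.044),onz(b,(490-400)/4+199.6,226/4+189.6,.044)+np.array([-.0432,-.0702,0]))"
```

```text
[0.5587803  0.29724033 0.044     ] [0.55962429 0.29594586 0.044     ] [0.5579807  0.29942644 0.044     ]
```

```bash
python3 -m pendant '[{"jaw":0.5,"linear":[0,0,0],"twist":0},{"jaw":0.5,"linear":[0,0,0],"twist":0},{"jaw":0.5,"linear":[0,0,0],"twist":0},{"jaw":0.5,"linear":[0,0,0],"twist":0},{"jaw":0.5,"linear":[0,0,0],"twist":0},{"jaw":0.5,"linear":[0,0,0],"twist":0},{"jaw":0.5,"linear":[0,0,0],"twist":0},{"jaw":0.5,"linear":[0,0,0],"twist":0}]'
```

```text
time: 9.97
position: [0.6216, 0.2314, 0.0727]
tool_rot: [0.567, 0.824, -0.0, 0.0]
ft_force: [-1.0, -0.8, 0.2]
grip_width: 0.043
grip_force: 0.0
```

Needle at (0.557, 0.296), so the error is about 2 mm. Released; now lifting straight up.

```bash
python3 -m pendant '[{"jaw":0.5,"linear":[0,0,-1],"twist":0},{"jaw":0.5,"linear":[0,0,-2],"twist":0},{"jaw":0.5,"linear":[0,0,-2],"twist":0},{"jaw":0.5,"linear":[0,0,-2],"twist":0},{"jaw":0.5,"linear":[0,0,-2],"twist":0},{"jaw":0.5,"linear":[0,0,0],"twist":0},{"jaw":0.5,"linear":[0,0,0],"twist":0},{"jaw":0.5,"linear":[0,0,0],"twist":0},{"jaw":0.5,"linear":[0,0,0],"twist":0}]'
python3 -c "
from h import *
a=snap('top');b=snap('side')
c=[cv2.resize(a['color'][175:265,200:300],(400,360),interpolation=2),cv2.resize(b['color'][190:280,200:300],(400,360),interpolation=2)]
cv2.imwrite('pics/m4.png',np.hstack(c))"
```

```text
time: 10.72
position: [0.6205, 0.2312, 0.1613]
tool_rot: [0.567, 0.824, -0.001, -0.001]
ft_force: [-1.2, 0.1, -0.3]
grip_width: 0.0432
grip_force: 0.0
```

View pics/m4.png

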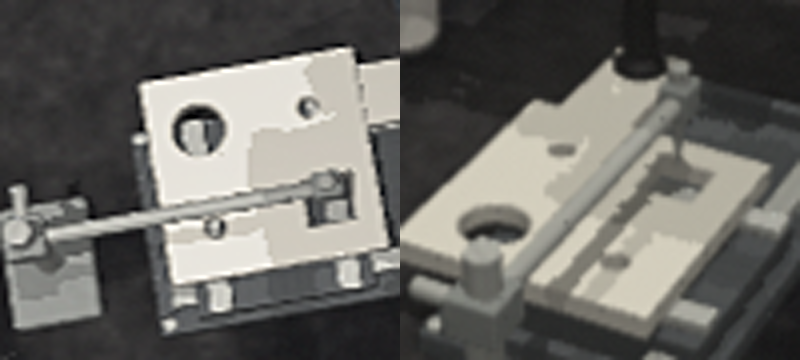

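The plate has not moved: the round well is still at (198,129) and the square well is under the needle at (330,198). The gripper is clear of the knob.

```bash
python3 -c "
from rig import robot
print(robot.hand_in())"
```

```text
the job is handed in; nothing more can be done
None
```

The job is handed in: the large round well stood about 3 mm from the needle tip for about 2 s, and the square well was then left about 2 mm from it (both from camera measurements) with the knob released and the gripper lifted clear; no verdict came back.

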